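# Aim and raise the solar lantern on its telescopic mast

### The job

Take the white solar lantern by the black grip on its top, turn it until its yellow lens points at the middle of the round tin box, and hold it steady there for a second with the mast still fully down. Then, with the red catch in the grip squeezed in and the lens kept on the tin, pull the lantern straight up past the first stop to the mast's second stop, and finish holding it up there by the grip without letting go. Leave the tin, tumbler, torch and spoon where they are.

Things in the scene. Friction and masses are not known exactly. Their poses are not given: they have to be found in the camera images.
- mast: fixed grey round foot of the lantern's mast, 110 mm across and 18 mm high; origin at the centre of its underside on the work surface, z up. The mast's upright axis passes through this origin, its x axis is the zero direction of joint turn.
- lamp: the lantern head. Origin at the centre of the black grip block on its top, on the mast axis, 178 mm above the surface with the mast down. Grip block 30 mm along x, 34 mm along y, 56 mm high (28 mm above and below the origin); the top of the white lamp housing, with a dark blue solar panel, is 28 mm below the origin. Its +x axis is the way the lens looks, z is up.
- turn (a joint): swivel of mast and lantern about the upright mast axis, rad; 0 = lens along the foot's x axis, positive anticlockwise seen from above, limits -1.7 and 1.7; stiff (0.06 N m), stays where left
- inner (a joint): extension of the thin upper tube, m: 0 = down, 0.060 = first stop (firm). Slides easily (1 N plus the lantern's 3 N weight); sinks if let go. Latched at 0 unless the catch is pressed.
- mid (a joint): extension of the thicker lower tube, m: 0 = down, 0.060 = its stop (firm). It needs some 11 N of lift, so it moves after the upper tube has met the first stop. Both at 0.060 is the second stop: the lantern then stands 120 mm higher than at the start.
- catch (a joint): red sprung catch, 16 mm wide, 26 mm high, on the grip block's +y face, level with the lamp's origin; fingers on the block's +y and -y faces squeeze it in. 0 = out, 6 mm proud of the face; 0.006 m = flush. Takes 9 N to push flush; the latch is free from about 0.005; springs back.
- tin_center (a point): centre of the round lidded tin box, 90 mm across, 50 mm high, standing on the surface with a brass rim and green lid; the point is 25 mm up on its axis. It stands ahead to the left or right of the mast, some 170 to 250 mm from it.
- tumbler_center (a point): centre of the glass tumbler, 72 mm across, 95 mm high; leave alone
- torch_center (a point): middle of the black plastic torch, 150 mm long, 44 mm high, lying; leave alone
- spoon: steel spoon lying on the surface, origin under its middle; leave alone
- lens (a point): centre of the round yellow lens, 34 mm across, on the +x face of the white lamp housing (70 by 80 mm across x and y, 50 mm high); 43 mm ahead (+x) of the mast axis and 53 mm below the lamp's origin
There are look-alikes about, which are no part of the job. Of the things shaped like the mast, the grey one is meant. Leave any blue or purple look-alike of the part that bears tin_center alone.

How it is judged:
By the outcome, as a careful person would: the job done as asked, in the order asked, and still so for the second after the job is handed in, while the arm keeps its last pose, push and grip.
It also fails if it takes over 38 s, if anything falls off the work surface, if the arm or the gripper's body presses on something with over 40 N, if the wrist force passes 120 N, or if a joint passes its speed limit or range.

### The arm

A 6-joint arm with a two-finger parallel gripper is mounted at the origin on the work surface. World frame = base frame: x ahead of the robot, y to its left, z up, the work surface at z = 0. Lengths are in m, angles in degrees, forces in N, time in s.
With the tool pointing down it reaches from about 0.375 to 0.975 m from the base axis. Payload 3.8 kg.
Tool frame: the origin (TCP) lies at the very end of the fingers, on their centre line; the grasp point (between the pads) lies 19 mm behind it (manip.hold_point_z is the z of the grasp point in the tool frame, in m); z points along the fingers, y is the line along which they close (so a half turn about z gives the same grasp; the last joint's range is limited). The gripper opens to 88 mm and grips with 3 to 60 N. Pads are 18 mm wide; open, the fingers measure 123 mm over their backs; the gripper's body (75 mm by 187 mm) begins 45 mm behind the grasp point.
Start: joints at [-69.952, 15.12, 91.902, -0, 72.978, -2.114], TCP at [0.255, -0.625, 0.239] pointing down, gripper open.
Joint ranges: [-150.88, 150.88], [-54.13, 125.18], [17.81, 147.31], [-75.09, 255.09], [0, 152.58], [-146.25, 146.25]. Speed limits (degrees/s): [147.25, 147.25, 180, 180, 180, 180].

### API

Orientations are given as [roll, pitch, yaw] about the fixed x, y, z axes, in that order (R = Rz(yaw) Ry(pitch) Rx(roll)).
In Python, from cell import manip, optics gives the robot as it stands.
- The arm moves only by the tool send_rows, never from a script. Its argument "motion" is a list of rows, each an object with "dp": the shift along the tool's x, y, z in m, a list of three; "roll": the turn about the tool's z in degrees; "claw": the finger opening in m, from 0 to 0.0881. A call has 1 to 10 rows; each row is the pose to reach, as a shift and turn from the pose commanded when the call began, along the tool's axes at that moment; what a row does not reach only later rows make up. A row lasts 1/10 s, in which the tool goes at most 50 mm and 8.59 degrees, less where a joint would pass 70% of its speed; a pose out of reach is approached as far as the arm can. A call with a gripper value outside its range is refused whole. The fingers move at their own pace and stop on an object; the grip force is fixed at half the most. Time passes only in rows, so rows that repeat a pose let the fingers close. It gives the time, the measured TCP pose, the force, the opening and the grip force at its end, in the units of the state.
- manip.state(): the state, without advancing time (a new reading comes with each control period).
- optics.snapshot(name): name is "scene" or "top"; returns (picture, depth): 480x640x3 uint8, red, green, blue; 480x640 float32, m along the optical axis (not along the pixel's ray), 0 where there is no reading.
- optics.calibration(name): a dict with "fx", "fy", "cx", "cy" (pixels), "k1" (the pictures are not rectified: a ray, as slopes to the right and down, at radius r is drawn at 1 + k1 r^2 times it, then the intrinsics apply), "R" (3x3) and "t" (3): a world point X has camera coordinates R X + t. Camera axes: x right, y down, z forward; pixel columns grow to the right and rows downward; lengths in m; the calibration is good to about 2 mm. A picture is of the moment at which its call begins. calibration takes no time and is no camera call.
- manip.hand_in(): hands the job in; it is judged then, once.
The state is a dict: "time_s": time; "qpos": joint angles; "dq": joint speeds; "tau": joint torques, N m; "eef_pos": TCP position; "ee_rot": TCP orientation; "contact_force": force on the tool from outside, world axes, zero at the start; "ft_torque": the same for the moment, N m; "finger_gap": finger opening in m; "finger_force": force on a finger pad.
Only numpy, scipy, OpenCV 4.12 (cv2) and the standard library are available. Lean on these libraries where they do the work, as an engineer would, in place of code of your own. Each camera call takes 0.05 s, during which the arm holds its last target. There are 200 camera calls.

## Working session

There is one attempt and no reset: what is moved stays moved. The work goes in short steps, Python scripts to look and compute and a tool call to move; the robot and the scene stay as the last step left them, time stands still between calls to the robot, and variables do not carry over. Pictures are saved under pics/ and viewed, at most 10 in all, crops included, and the job is handed in when it is done.

Besides the shell and the picture viewer there is one more tool, called after "Request:" as a command line: name --argument value ..., lists and objects as JSON in quotes. send_rows: Moves the arm, as the interface text tells. Its arguments: {"type":"object","properties":{"motion":{"type":"array"}},"required":["motion"]}

```bash
ls; mkdir -p pics; cat > h.py <<'E'
import numpy as np, cv2
from cell import manip, optics
def cal(n):
    c=optics.calibration(n); K=np.array([[c['fx'],0,c['cx']],[0,c['fy'],c['cy']],[0,0,1.]])
    return K,np.array([c['k1'],0,0,0,0.]),np.array(c['R']),np.array(c['t'])
def rays(n,px):
    K,d,R,t=cal(n); u=cv2.undistortPoints(np.array(px,float).reshape(-1,1,2),K,d).reshape(-1,2)
    return -R.T@t, np.c_[u,np.ones(len(u))]@R
def plane(n,px,z):
    o,d=rays(n,px); return o+d*((z-o[2])/d[:,2])[:,None]
def bydepth(n,px,depth):
    o,d=rays(n,px); p=np.array(px).astype(int); return o+d*depth[p[:,1],p[:,0]][:,None]
def proj(n,X):
    K,d,R,t=cal(n); return cv2.projectPoints(np.array(X,float).reshape(-1,3),cv2.Rodrigues(R)[0],t,K,d)[0].reshape(-1,2)
E
python3 - <<'E'
from h import *
for n in('scene','top'):
    im,d=optics.snapshot(n); cv2.imwrite(f'pics/{n}0.png',im[:,:,::-1]); np.savez(f'{n}0.npz',im=im,d=d)
    K,k,R,t=cal(n); print(n,K[0,0],k[0],-R.T@t,R[2])
print(manip.state(), manip.hold_point_z)
E
```

```text
pics
scene 433.53456307299035 0.03389886306151699 [0.90583231 0.37785455 0.86834326] [-0.35834341 -0.43951526 -0.82366033]
top 578.4283927062601 -0.07526255131577934 [0.40098194 0.00504925 1.36236567] [ 0.1284377   0.00915075 -0.99167536]
{'time_s': 0.1, 'qpos': array([-6.99518985e+01,  1.51660515e+01,  9.19723103e+01, -2.81608256e-03,
        7.29783740e+01, -2.11570193e+00]), 'dq': array([-0.0850394 , -0.08540441, -0.14635295, -0.01222399, -0.04537309,
       -0.0684606 ]), 'tau': array([ 6.49929757e-05, -5.03618503e+01, -3.58070970e+01,  7.29824952e-02,
        2.32951861e-02, -6.44498300e-05]), 'eef_pos': array([ 0.25439533, -0.6245353 ,  0.23750884]), 'ee_rot': array([-1.79883244e+02, -1.62039972e-03,  2.21646289e+01]), 'contact_force': array([ 0.82934757, -0.03947017, -0.29665303]), 'ft_torque': array([ 0.02276703,  0.00077426, -0.00905283]), 'finger_force': 0.0, 'finger_gap': 0.08796135566248052} -0.0187
```

View pics/scene0.png

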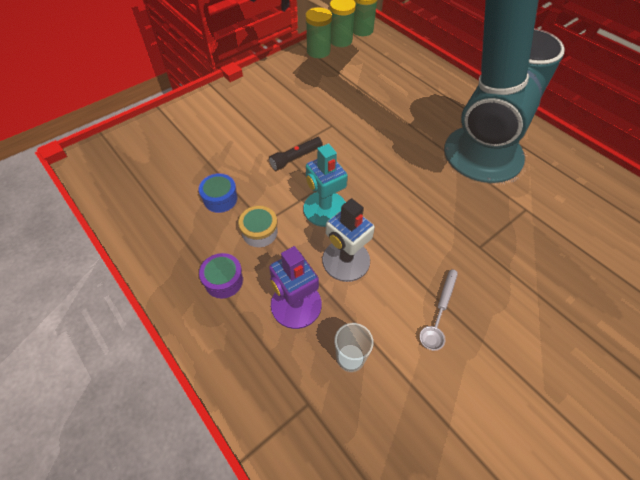

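View pics/top0.png

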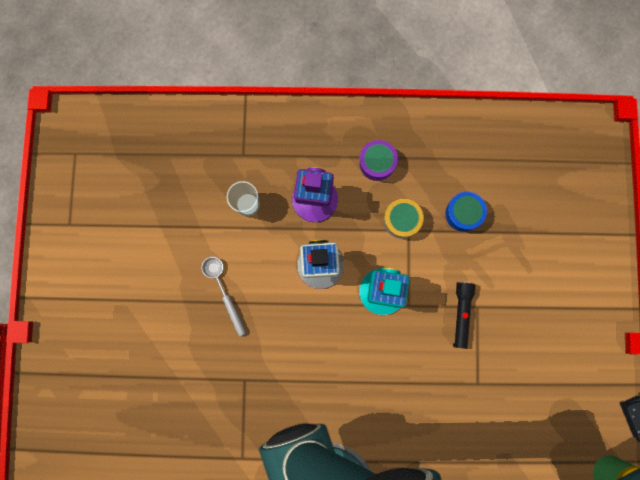

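Candidates in the top view:
- **Lanterns:** white with grey foot at (319,258), purple at (314,185), teal at (390,288). The white one with the black grip and grey foot is meant.
- **Tins:** brass rim at (404,217), blue at (467,211), purple at (378,160). The brass-rimmed one fits.

I'll measure these and confirm them in one crop.

```bash
python3 - <<'E'
from h import *
D={n:np.load(f'{n}0.npz') for n in('top','scene')}
im=D['top']['im'];d=D['top']['d']
hsv=cv2.cvtColor(im,cv2.COLOR_RGB2HSV)
def blob(m,seed,r):
    m=m.astype(np.uint8); k=np.zeros_like(m); cv2.circle(k,seed,r,1,-1); m&=k
    n,l,s,c=cv2.connectedComponentsWithStats(m); i=1+np.argmax(s[1:,4]); return l==i,s[i],c[i]
# tin lid green
for nm,s in(('brass',(404,217)),('blue',(467,211)),('purple',(378,160))):
    m,st,c=blob((hsv[...,0]>60)&(hsv[...,0]<90)&(hsv[...,1]>70),s,24)
    print(nm,st,c,plane('top',[c],.05),bydepth('top',[c],d))
# heights by depth for lantern
yy,xx=np.mgrid[235:290,290:350]; px=np.c_[xx.ravel(),yy.ravel()]
P=bydepth('top',px,d); 
sel=(P[:,2]>.14)&(P[:,2]<.16); g=(P[:,2]>.195)&(P[:,2]<.215)
for nm,s,z in(('housing',sel,.15),('grip',g,.206)):
    q=plane('top',px[s],z); r=cv2.minAreaRect((q[:,:2]*1000).astype(np.float32)); print(nm,s.sum(),r,q.mean(0),P[s,2].mean())
    print(cv2.boxPoints(r))
rm=((hsv[...,0]<8)|(hsv[...,0]>172))&(hsv[...,1]>150)&(hsv[...,2]>80)
m,st,c=blob(rm,(312,256),12); print('red',st,c,plane('top',[c],.19),bydepth('top',[c],d))
f=(P[:,2]>.012)&(P[:,2]<.024); print('foot',f.sum())
a=cv2.resize(im[130:320,200:500],None,fx=2.6,fy=2.6,interpolation=2)
cv2.imwrite('pics/crop1.png',a[:,:,::-1])
# scene: lens
im=D['scene']['im'];h=cv2.cvtColor(im,cv2.COLOR_RGB2HSV);d=D['scene']['d']
m,st,c=blob((h[...,0]>15)&(h[...,0]<32)&(h[...,1]>150)&(h[...,2]>60),(336,241),12); print('lens',st,c,plane('scene',[c],.125),bydepth('scene',[c],d))
m,st,c=blob((h[...,0]>60)&(h[...,0]<90)&(h[...,1]>70),(258,221),20);print('tin scene',st,c,plane('scene',[c],.05))
# scene foot & white/panel
yy,xx=np.mgrid[190:285,310:385]; px=np.c_[xx.ravel(),yy.ravel()];P=bydepth('scene',px,d)
sel=(P[:,2]>.145)&(P[:,2]<.155);r=cv2.minAreaRect((P[sel,:2]*1000).astype(np.float32));print('housing sc',r,cv2.boxPoints(r))
E
```

```text
brass [390 204  28  27 601] [403.85191348 216.921797  ] [[ 0.6310827  -0.16982187  0.05      ]] [[ 0.63103617 -0.16978651  0.05026538]]
blue [454 196  28  28 612] [467.29738562 209.98202614] [[ 0.65011076 -0.31696043  0.05      ]] [[ 0.65057488 -0.31756032  0.04755511]]
purple [365 145  28  27 595] [378.38151261 157.86890756] [[ 0.76994218 -0.11046627  0.05      ]] [[ 0.7689481  -0.11015503  0.05353589]]
housing 946 ((523.0079956054688, 21.08219337463379), (76.01992797851562, 79.33048248291016), 4.854798793792725) [0.5197769  0.02030939 0.15      ] 0.1485070713344744
[[481.77747   57.388317]
 [488.49133  -21.65756 ]
 [564.2385   -15.22393 ]
 [557.52466   63.821945]]
grip 255 ((520.1160888671875, 20.95227813720703), (30.534881591796875, 33.648643493652344), 6.166347503662109) [0.52018192 0.02090796 0.206     ] 0.2046739046522126
[[503.1298     36.039303 ]
 [506.74417     2.5853393]
 [537.1024      5.8652534]
 [533.48804    39.319218 ]]
red [308 254   4   8  24] [309.875      257.58333333] [[0.51912856 0.04026582 0.19      ]] [[0.51925151 0.04030247 0.18877994]]
foot 109
lens [330 235  12  13  93] [335.5483871  241.10752688] [[0.56386069 0.02451683 0.125     ]] [[0.56536118 0.0260672  0.12826161]]
tin scene [244 210  27  21 460] [257.10652174 220.02608696] [[ 0.63365549 -0.17096348  0.05      ]]
housing sc ((584.228759765625, 30.963327407836914), (187.7743682861328, 80.13126373291016), 7.199414253234863) [[486.06067   58.94685 ]
 [496.1029   -20.552656]
 [682.39685    2.979805]
 [672.3546    82.47931 ]]
```

View pics/crop1.png

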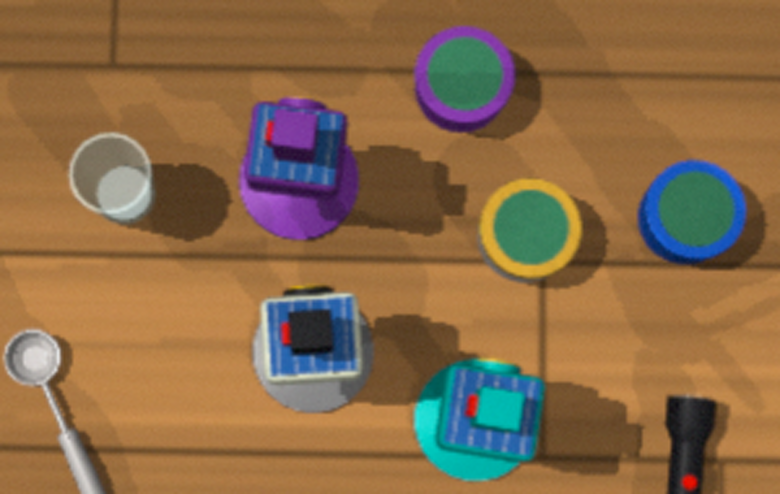

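The crop confirms it: the white lantern with grey foot and black grip is at crop (310,330), with its red catch on the left (+y) and lens facing up the picture. The brass tin is at (530,230).

Measured values:

| Quantity | Value |
|---|---|
| Mast axis | about (0.520, 0.021) |
| Lamp yaw | about 5.5° |
| Tin | (0.632, -0.170), 222 mm from the mast |
| Target yaw | about -59.6° |

I'll use tool yaw 185.5° so that joint 6 has room to turn.

Request:
send_rows --motion '[{"dp":[0.01,-0.01,-0.02],"roll":-4,"claw":0.088},{"dp":[0.03,-0.03,-0.03],"roll":-11,"claw":0.088},{"dp":[0.055,-0.055,-0.03],"roll":-19,"claw":0.088},{"dp":[0.08,-0.08,-0.03],"roll":-27,"claw":0.088},{"dp":[0.105,-0.105,-0.03],"roll":-35,"claw":0.088},{"dp":[0.13,-0.13,-0.03],"roll":-43,"claw":0.088},{"dp":[0.155,-0.155,-0.03],"roll":-51,"claw":0.088},{"dp":[0.175,-0.18,-0.03],"roll":-59,"claw":0.088},{"dp":[0.195,-0.2,-0.03],"roll":-66,"claw":0.088},{"dp":[0.21,-0.214,-0.03],"roll":-70,"claw":0.088}]'

```text
time_s: 1.1
eef_pos: [0.3685, -0.3457, 0.2682]
ee_rot: [-180.0, -0.1, 92.4]
contact_force: [-0.8, -0.3, -0.3]
finger_gap: 0.088
finger_force: 0.0
```

Request:
send_rows --motion '[{"dp":[0.015,0.007,0],"roll":-5,"claw":0.088},{"dp":[0.045,0.02,0],"roll":-13,"claw":0.088},{"dp":[0.08,0.037,0],"roll":-21,"claw":0.088},{"dp":[0.115,0.053,0],"roll":-29,"claw":0.088},{"dp":[0.15,0.069,0],"roll":-37,"claw":0.088},{"dp":[0.185,0.085,0],"roll":-45,"claw":0.088},{"dp":[0.22,0.1,0],"roll":-53,"claw":0.088},{"dp":[0.255,0.116,0],"roll":-61,"claw":0.088},{"dp":[0.285,0.13,0],"roll":-69,"claw":0.088},{"dp":[0.31,0.141,0],"roll":-77,"claw":0.088}]'

```text
time_s: 2.1
eef_pos: [0.4977, -0.0307, 0.2683]
ee_rot: [180.0, -0.0, 169.6]
contact_force: [-0.5, -1.0, 0.9]
finger_gap: 0.0881
finger_force: 0.0
```

Request:
send_rows --motion '[{"dp":[0,0,0],"roll":0,"claw":0.088}]'

```text
time_s: 2.2
eef_pos: [0.498, -0.03, 0.2682]
ee_rot: [179.9, -0.0, 169.5]
contact_force: [0.5, 0.1, 0.2]
finger_gap: 0.0879
finger_force: 0.0
```

```bash
python3 - <<'E'
from h import *
s=manip.state(); print(s['time_s'],s['qpos'].round(2),s['eef_pos'],s['ee_rot'])
y=np.radians(s['ee_rot'][2]); d=np.array([.5202,.0208])-s['eef_pos'][:2]
print('dp',d@[np.cos(y),np.sin(y)],d@[np.sin(y),-np.cos(y)])
E
```

```text
2.2 [-6.3500e+00 -5.2200e+00  1.1077e+02  6.0000e-02  7.4480e+01 -8.5830e+01] [ 0.49804977 -0.0299993   0.26823327] [ 1.79945385e+02 -4.30509006e-02  1.69469083e+02]
dp -0.012492749858604674 0.053991967441213616
```

Request:
send_rows --motion '[{"dp":[-0.003,0.012,0],"roll":-4,"claw":0.088},{"dp":[-0.006,0.026,0],"roll":-9,"claw":0.088},{"dp":[-0.01,0.043,0],"roll":-14,"claw":0.088},{"dp":[-0.0125,0.054,0],"roll":-16.3,"claw":0.088},{"dp":[-0.0125,0.054,0.01],"roll":-16.3,"claw":0.088},{"dp":[-0.0125,0.054,0.03],"roll":-16.3,"claw":0.088},{"dp":[-0.0125,0.054,0.045],"roll":-16.3,"claw":0.088},{"dp":[-0.0125,0.054,0.045],"roll":-16.3,"claw":0.088}]'

```text
time_s: 3.0
eef_pos: [0.5175, 0.0174, 0.2202]
ee_rot: [180.0, -0.4, -174.6]
contact_force: [0.3, 0.2, 0.3]
finger_gap: 0.0881
finger_force: 0.0
```

```bash
python3 - <<'E'
from h import *
s=manip.state(); print(s['time_s'],s['qpos'].round(2),s['eef_pos'],s['ee_rot'])
im,d=optics.snapshot('scene')
cv2.imwrite('pics/c2.png',cv2.resize(im[130:310,250:450],None,fx=3,fy=3,interpolation=2)[:,:,::-1])
E
```

```text
3.0 [-8.2000e-01 -1.0200e+00  1.1192e+02 -2.0000e-02  6.9460e+01 -9.6170e+01] [0.51753339 0.01739803 0.22016884] [ 179.97974323   -0.35903813 -174.64209986]
```

View pics/c2.png

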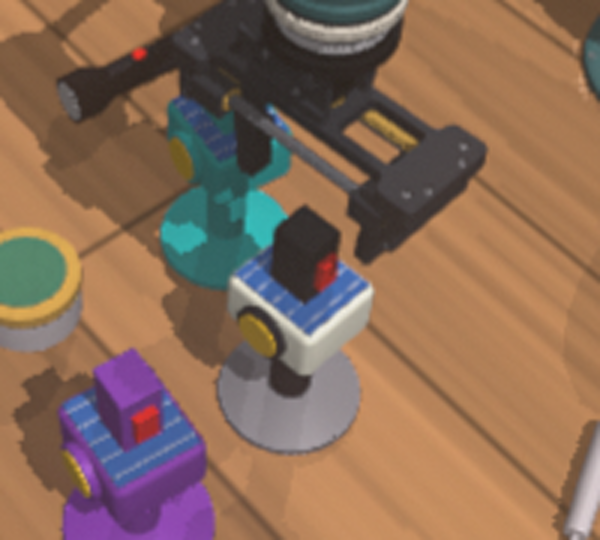

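Request:
send_rows --motion '[{"dp":[0,0,0],"roll":0,"claw":0.088},{"dp":[0,0,0],"roll":0,"claw":0.088}]'

```text
time_s: 3.25
eef_pos: [0.5206, 0.0178, 0.2247]
ee_rot: [-180.0, 0.1, -174.6]
contact_force: [0.7, -0.1, 0.6]
finger_gap: 0.0878
finger_force: 0.0
```

```bash
python3 - <<'E'
from h import *
s=manip.state(); p=s['eef_pos']; print(s['time_s'],p,s['ee_rot'],s['contact_force'])
y=np.radians(s['ee_rot'][2]); d=np.array([.5202,.0208])-p[:2]
print('dp',d@[np.cos(y),np.sin(y)],d@[np.sin(y),-np.cos(y)])
Y=np.array([np.sin(y),-np.cos(y),0])
print((proj('scene',[p,p+.044*Y,p-.044*Y,[.52,.021,.206]])-[250,130])*3)
E
```

```text
3.25 [0.52061534 0.0178106  0.22466485] [-1.79986548e+02  9.04722685e-02 -1.74573015e+02] [ 0.6826066  -0.14100148  0.56002281]
dp 0.000130748798807146 0.0030152792779565255
[[308.04412711 204.4229936 ]
 [360.07687123 243.89404951]
 [258.22608075 166.60195872]
 [309.91297486 225.21240733]]
```

Request:
send_rows --motion '[{"dp":[0,0.003,0.005],"roll":0,"claw":0.088},{"dp":[0,0.003,0.015],"roll":0,"claw":0.088},{"dp":[0,0.003,0.027],"roll":0,"claw":0.088},{"dp":[0,0.003,0.039],"roll":0,"claw":0.088},{"dp":[0,0.003,0.05],"roll":0,"claw":0.088},{"dp":[0,0.003,0.058],"roll":0,"claw":0.088},{"dp":[0,0.003,0.063],"roll":0,"claw":0.088},{"dp":[0,0.003,0.063],"roll":0,"claw":0.088},{"dp":[0,0.003,0.063],"roll":0,"claw":0.088}]'

```text
time_s: 4.15
eef_pos: [0.52, 0.021, 0.1609]
ee_rot: [-180.0, 0.0, -174.5]
contact_force: [-0.7, -0.5, -0.6]
finger_gap: 0.0879
finger_force: 0.0
```

```bash
python3 - <<'E'
from h import *
s=manip.state(); p=s['eef_pos']; print(s['time_s'],p,s['ee_rot'],s['contact_force'],s['ft_torque'])
im,d=optics.snapshot('scene')
cv2.imwrite('pics/c3.png',cv2.resize(im[170:290,280:420],None,fx=4.5,fy=4.5,interpolation=2)[:,:,::-1])
E
```

```text
4.15 [0.51996196 0.02102582 0.16087068] [-1.79998318e+02  1.59438986e-02 -1.74540822e+02] [-0.69734439 -0.50733796 -0.64909942] [ 0.05190792 -0.12936973 -0.01238618]
```

View pics/c3.png

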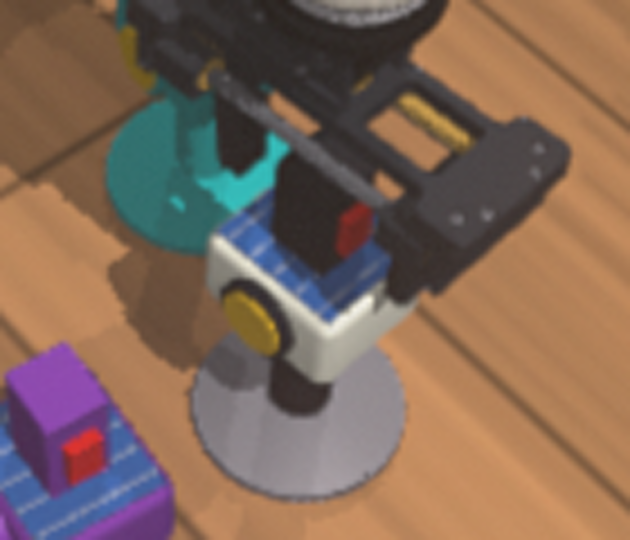

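The grip sits centred between the fingers, with the red catch at crop (355,230) facing the right finger. Closing now.

Request:
send_rows --motion '[{"dp":[0,0,0],"roll":0,"claw":0.06},{"dp":[0,0,0],"roll":0,"claw":0.045},{"dp":[0,0,0],"roll":0,"claw":0.02},{"dp":[0,0,0],"roll":0,"claw":0.02},{"dp":[0,0,0],"roll":0,"claw":0.02},{"dp":[0,0,0],"roll":0,"claw":0.02},{"dp":[0,0,0],"roll":0,"claw":0.02}]'

```text
time_s: 4.9
eef_pos: [0.5198, 0.0213, 0.1608]
ee_rot: [180.0, 0.0, -174.5]
contact_force: [0.6, -2.7, 0.4]
finger_gap: 0.0342
finger_force: 10.4
```

```bash
python3 - <<'E'
from h import *
s=manip.state(); print(s)
E
```

```text
{'time_s': 4.9, 'qpos': array([-4.10995663e-01,  1.99565691e+00,  1.15470011e+02,  2.45684245e-02,
        6.25267228e+01, -9.58836798e+01]), 'dq': array([-0.51906239, -0.02689201, -0.18490357, -3.33212679, -0.34235318,
        0.08392356]), 'tau': array([  1.01742402, -34.3628633 , -32.52091527,   0.90124514,
         0.11572465,  -0.05516732]), 'eef_pos': array([0.51977753, 0.02130155, 0.1608322 ]), 'ee_rot': array([ 1.79979095e+02,  9.80135745e-03, -1.74538650e+02]), 'contact_force': array([ 0.57133106, -2.68397132,  0.39278547]), 'ft_torque': array([-0.70444692, -0.22412859, -0.11164012]), 'finger_force': 10.385938821873424, 'finger_gap': 0.03417324367142418}
```

Request:
send_rows --motion '[{"dp":[0,0,0.0005],"roll":0,"claw":0.02},{"dp":[0,0,0.001],"roll":0,"claw":0.02},{"dp":[0,0,0.001],"roll":1,"claw":0.02},{"dp":[0,0,0.001],"roll":3,"claw":0.02},{"dp":[0,0,0.001],"roll":6,"claw":0.02},{"dp":[0,0,0.001],"roll":10,"claw":0.02},{"dp":[0,0,0.001],"roll":14,"claw":0.02},{"dp":[0,0,0.001],"roll":18,"claw":0.02},{"dp":[0,0,0.001],"roll":21,"claw":0.02},{"dp":[0,0,0.001],"roll":22,"claw":0.02}]'

```text
time_s: 5.9
eef_pos: [0.5201, 0.0215, 0.1607]
ee_rot: [179.9, 0.0, 163.4]
contact_force: [-2.1, 0.7, 5.9]
finger_gap: 0.0335
finger_force: 30.0
```

```bash
python3 - <<'E'
from h import *
s=manip.state(); print(s['qpos'].round(2),s['eef_pos'],s['ee_rot'],s['contact_force'],s['ft_torque'],s['finger_force'],s['finger_gap'])
E
```

```text
[-4.1000e-01  2.0100e+00  1.1547e+02  6.0000e-02  6.2480e+01 -7.3810e+01] [0.52006478 0.02146939 0.16073099] [1.79940189e+02 2.97264272e-02 1.63376648e+02] [-2.05183173  0.74531698  5.8970413 ] [0.48688032 0.25724548 0.01995155] 29.958435392472893 0.03349827137949856
```

Request:
send_rows --motion '[{"dp":[0,0,0],"roll":3,"claw":0.02},{"dp":[0,0,0],"roll":7,"claw":0.02},{"dp":[0,0,0],"roll":12,"claw":0.02},{"dp":[0,0,0],"roll":17,"claw":0.02},{"dp":[0,0,0],"roll":22,"claw":0.02},{"dp":[0,0,0],"roll":27,"claw":0.02},{"dp":[0,0,0],"roll":32,"claw":0.02},{"dp":[0,0,0],"roll":37,"claw":0.02},{"dp":[0,0,0],"roll":41,"claw":0.02},{"dp":[0,0,0],"roll":43,"claw":0.02}]'

```text
time_s: 6.9
eef_pos: [0.5209, 0.0223, 0.1608]
ee_rot: [179.8, -0.0, 120.3]
contact_force: [0.5, 5.4, 3.4]
finger_gap: 0.0337
finger_force: 30.0
```

```bash
python3 - <<'E'
from h import *
s=manip.state(); print(s['qpos'].round(2),s['eef_pos'],s['ee_rot'],s['contact_force'],s['ft_torque'],s['finger_force'],s['finger_gap'])
im,d=optics.snapshot('scene'); np.savez('sc2.npz',im=im,d=d)
it,_=optics.snapshot('top'); np.savez('top2.npz',im=it,d=_)
a=cv2.resize(im[150:290,220:420],None,fx=3,fy=3,interpolation=2); b=cv2.resize(it[170:310,270:470],None,fx=3,fy=3,interpolation=2)
cv2.imwrite('pics/c4.png',cv2.resize(np.vstack([a,b]),None,fx=.7,fy=.7)[:,:,::-1])
h=cv2.cvtColor(im,cv2.COLOR_RGB2HSV)
m=((h[...,0]>15)&(h[...,0]<32)&(h[...,1]>150)&(h[...,2]>60)).astype(np.uint8)
n,l,st,c=cv2.connectedComponentsWithStats(m)
for i in range(1,n):
    if st[i,4]>25 and 230<c[i][0]<400 and 150<c[i][1]<300: print(st[i],c[i],plane('scene',[c[i]],.125),bydepth('scene',[c[i]],d))
E
```

```text
[ -0.38   2.03 115.45   0.16  62.38 -30.77] [0.52086825 0.0223445  0.16075518] [ 1.79795227e+02 -4.82326828e-02  1.20317303e+02] [0.49455224 5.40245763 3.43437634] [ 0.97901121 -0.22396656  0.11487441] 29.957332896301523 0.033697286746677255
[306 176   8  13  57] [309.66666667 182.29824561] [[ 0.50602024 -0.13326092  0.125     ]] [[ 0.50479716 -0.13482449  0.12272601]]
[239 206  38  31 304] [258.02960526 223.21052632] [[ 0.66182781 -0.11258332  0.125     ]] [[ 0.63737518 -0.161732    0.0505067 ]]
[271 281   9  14  39] [274.69230769 287.17948718] [[0.72304326 0.03166163 0.125     ]] [[0.72364485 0.03280101 0.12744647]]
```

View pics/c4.png

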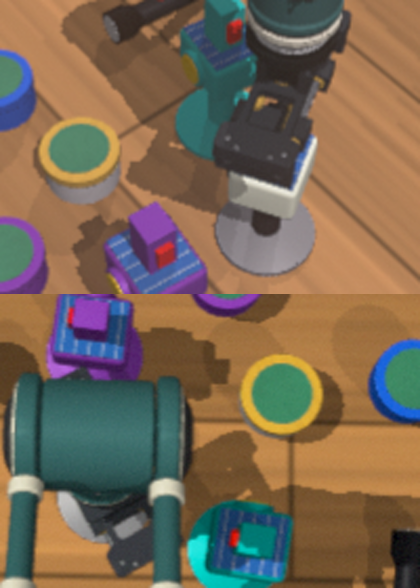

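```bash
python3 - <<'E'
from h import *
z=np.load('sc2.npz');im=z['im'];d=z['d'];h=cv2.cvtColor(im,cv2.COLOR_RGB2HSV)
yy,xx=np.mgrid[205:270,310:385];px=np.c_[xx.ravel(),yy.ravel()];P=bydepth('scene',px,d);H=h[px[:,1],px[:,0]]
w=(H[:,1]<70)&(H[:,2]>120)&(P[:,2]>.103)&(P[:,2]<.142)
Q=P[w]; print(w.sum())
# RANSAC dominant vertical plane (line in xy)
best=None;r=np.random.default_rng(0)
for _ in range(500):
    a,b=Q[r.choice(len(Q),2,False),:2]; n=np.array([-(b-a)[1],(b-a)[0]]); n/=np.linalg.norm(n)+1e-9
    i=abs((Q[:,:2]-a)@n)<.002
    if best is None or i.sum()>best.sum(): best=i
v=np.linalg.svd(Q[best,:2]-Q[best,:2].mean(0))[2][0]; print(best.sum(),'face dir deg',np.degrees(np.arctan2(v[1],v[0])),Q[best].mean(0))
# foot top circle from the scene depth
yy,xx=np.mgrid[200:300,300:390];px=np.c_[xx.ravel(),yy.ravel()];P=plane('scene',px,.018);D=bydepth('scene',px,d);H=h[px[:,1],px[:,0]]
f=(abs(D[:,2]-.018)<.006)&(H[:,1]<60)
m=np.zeros(d.shape,np.uint8);m[px[f,1],px[f,0]]=1
c=max(cv2.findContours(m,0,1)[0],key=cv2.contourArea).reshape(-1,2); X=plane('scene',c,.018)[:,:2]
from scipy.optimize import least_squares
o=least_squares(lambda q:np.hypot(*(X-q).T)-.055,[.52,.021],loss='soft_l1',f_scale=.001); print('foot',o.x)
for a in(o.x,[.5205,.0212]):
    for t in([.6337,-.171],[.6311,-.1698]): print(np.degrees(np.arctan2(t[1]-a[1],t[0]-a[0])))
E
```

```text
328
271 face dir deg 120.53188364859186 [0.55602744 0.0443495  0.1250433 ]
foot [0.51279045 0.01061672]
-56.34669898973018
-56.74485621162284
-59.50319857801924
-59.926687462157446
```

The +y face of the housing reads -59.5°, against a wanted -59.7°, and the height is unchanged. I'll hold here for over a second.

Request:
send_rows --motion '[{"dp":[0,0,0],"roll":0,"claw":0.02},{"dp":[0,0,0],"roll":0,"claw":0.02},{"dp":[0,0,0],"roll":0,"claw":0.02},{"dp":[0,0,0],"roll":0,"claw":0.02},{"dp":[0,0,0],"roll":0,"claw":0.02},{"dp":[0,0,0],"roll":0,"claw":0.02},{"dp":[0,0,0],"roll":0,"claw":0.02},{"dp":[0,0,0],"roll":0,"claw":0.02},{"dp":[0,0,0],"roll":0,"claw":0.02},{"dp":[0,0,0],"roll":0,"claw":0.02}]'

```text
time_s: 8.0
eef_pos: [0.5209, 0.0222, 0.1607]
ee_rot: [179.8, -0.0, 120.5]
contact_force: [0.2, 5.7, 5.2]
finger_gap: 0.0336
finger_force: 30.0
```

Request:
send_rows --motion '[{"dp":[0,0,0],"roll":0,"claw":0.02},{"dp":[0,0,0],"roll":0,"claw":0.02},{"dp":[0,0,0],"roll":0,"claw":0.02},{"dp":[0,0,0],"roll":0,"claw":0.02},{"dp":[0,0,0],"roll":0,"claw":0.02}]'

```text
time_s: 8.5
eef_pos: [0.5209, 0.0223, 0.1608]
ee_rot: [179.8, -0.0, 120.5]
contact_force: [1.0, 5.9, 4.6]
finger_gap: 0.0338
finger_force: 30.0
```

Request:
send_rows --motion '[{"dp":[0.0005,0.0003,-0.002],"roll":0,"claw":0.02},{"dp":[0.001,0.0005,-0.006],"roll":0,"claw":0.02},{"dp":[0.001,0.0005,-0.012],"roll":0,"claw":0.02},{"dp":[0.001,0.0005,-0.018],"roll":0,"claw":0.02},{"dp":[0.001,0.0005,-0.025],"roll":0,"claw":0.02},{"dp":[0.001,0.0005,-0.032],"roll":0,"claw":0.02},{"dp":[0.001,0.0005,-0.039],"roll":0,"claw":0.02},{"dp":[0.001,0.0005,-0.045],"roll":0,"claw":0.02},{"dp":[0.001,0.0005,-0.05],"roll":0,"claw":0.02},{"dp":[0.001,0.0005,-0.053],"roll":0,"claw":0.02}]'

```text
time_s: 9.5
eef_pos: [0.5204, 0.0226, 0.2128]
ee_rot: [179.9, 0.0, 120.5]
contact_force: [4.1, 3.3, -4.2]
finger_gap: 0.0341
finger_force: 30.0
```

Request:
send_rows --motion '[{"dp":[0,0,-0.003],"roll":0,"claw":0.02},{"dp":[0,0,-0.006],"roll":0,"claw":0.02},{"dp":[0,0,-0.009],"roll":0,"claw":0.02},{"dp":[0,0,-0.012],"roll":0,"claw":0.02},{"dp":[0,0,-0.016],"roll":0,"claw":0.02},{"dp":[0,0,-0.021],"roll":0,"claw":0.02},{"dp":[0,0,-0.026],"roll":0,"claw":0.02},{"dp":[0,0,-0.031],"roll":0,"claw":0.02},{"dp":[0,0,-0.035],"roll":0,"claw":0.02},{"dp":[0,0,-0.038],"roll":0,"claw":0.02}]'

```text
time_s: 10.5
eef_pos: [0.52, 0.0226, 0.249]
ee_rot: [179.9, -0.0, 120.5]
contact_force: [5.2, 4.2, -11.3]
finger_gap: 0.0336
finger_force: 30.0
```

Request:
send_rows --motion '[{"dp":[0,0,-0.003],"roll":0,"claw":0.02},{"dp":[0,0,-0.007],"roll":0,"claw":0.02},{"dp":[0,0,-0.011],"roll":0,"claw":0.02},{"dp":[0,0,-0.015],"roll":0,"claw":0.02},{"dp":[0,0,-0.019],"roll":0,"claw":0.02},{"dp":[0,0,-0.023],"roll":0,"claw":0.02},{"dp":[0,0,-0.026],"roll":0,"claw":0.02},{"dp":[0,0,-0.028],"roll":0,"claw":0.02},{"dp":[0,0,-0.028],"roll":0,"claw":0.02}]'

```text
time_s: 11.4
eef_pos: [0.5201, 0.0226, 0.277]
ee_rot: [180.0, -0.0, 120.5]
contact_force: [5.7, 3.3, -8.4]
finger_gap: 0.0342
finger_force: 30.0
```

```bash
python3 - <<'E'
from h import *
s=manip.state(); print(s['eef_pos'],s['ee_rot'],s['contact_force'],s['ft_torque'])
im,d=optics.snapshot('scene'); np.savez('sc3.npz',im=im,d=d)
h=cv2.cvtColor(im,cv2.COLOR_RGB2HSV)
yy,xx=np.mgrid[130:270,310:420];px=np.c_[xx.ravel(),yy.ravel()];P=bydepth('scene',px,d);H=h[px[:,1],px[:,0]]
w=(H[:,1]<70)&(H[:,2]>110)&(P[:,2]>.15)&(P[:,2]<.29)&(np.hypot(P[:,0]-.521,P[:,1]-.022)<.06);Q=P[w]
print(w.sum(),np.percentile(Q[:,2],[1,5,50,95,99]))
Q=Q[(Q[:,2]>.222)&(Q[:,2]<.258)];v=np.linalg.svd(Q[:,:2]-np.median(Q[:,:2],0))[2][0];print(np.degrees(np.arctan2(v[1],v[0])))
# same for before
z=np.load('sc2.npz');d=z['d'];H=cv2.cvtColor(z['im'],cv2.COLOR_RGB2HSV)[px[:,1],px[:,0]];P=bydepth('scene',px,d)
w=(H[:,1]<70)&(H[:,2]>110)&(P[:,2]>.06)&(P[:,2]<.17)&(np.hypot(P[:,0]-.521,P[:,1]-.022)<.06);print(w.sum(),np.percentile(P[w,2],[1,5,50,95,99]))
cv2.imwrite('pics/c5.png',cv2.resize(im[110:290,240:440],None,fx=3,fy=3,interpolation=2)[:,:,::-1])
E
```

```text
[0.52005834 0.02258143 0.27704241] [ 1.79951890e+02 -4.39723933e-02  1.20473801e+02] [ 5.72518453  3.25823815 -8.38722172] [ 0.94931297 -1.67653128 -0.01369109]
857 [0.15289325 0.2228505  0.2520159  0.26656381 0.26801375]
-37.69988949890498
596 [0.10540041 0.11031071 0.1373855  0.15005888 0.1519803 ]
```

View pics/c5.png

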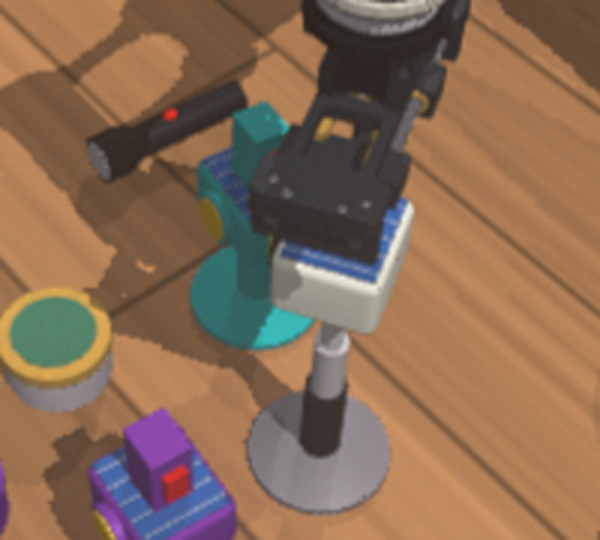

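The lantern is up 116 mm with both tubes showing and no slip. Easing to the stop.

Request:
send_rows --motion '[{"dp":[0,0,-0.001],"roll":0,"claw":0.02},{"dp":[0,0,-0.002],"roll":0,"claw":0.02},{"dp":[0,0,-0.003],"roll":0,"claw":0.02},{"dp":[0,0,-0.004],"roll":0,"claw":0.02},{"dp":[0,0,-0.004],"roll":0,"claw":0.02}]'

```text
time_s: 11.95
eef_pos: [0.52, 0.0226, 0.2807]
ee_rot: [180.0, -0.1, 120.5]
contact_force: [5.6, 4.1, -9.0]
finger_gap: 0.0336
finger_force: 30.0
```

Request:
send_rows --motion '[{"dp":[0,0,-0.0005],"roll":0,"claw":0.02},{"dp":[0,0,-0.001],"roll":0,"claw":0.02},{"dp":[0,0,-0.001],"roll":0,"claw":0.02}]'

```text
time_s: 12.25
eef_pos: [0.5198, 0.0226, 0.281]
ee_rot: [180.0, -0.1, 120.5]
contact_force: [5.8, 2.2, -12.3]
finger_gap: 0.0339
finger_force: 30.1
```

Request:
send_rows --motion '[{"dp":[0,0,-0.0005],"roll":0,"claw":0.02},{"dp":[0,0,-0.001],"roll":0,"claw":0.02},{"dp":[0,0,-0.001],"roll":0,"claw":0.02},{"dp":[0,0,-0.001],"roll":0,"claw":0.02}]'

```text
time_s: 12.65
eef_pos: [0.5195, 0.0226, 0.2811]
ee_rot: [-179.9, -0.1, 120.5]
contact_force: [7.2, 4.0, -14.4]
finger_gap: 0.0341
finger_force: 30.1
```

```bash
python3 - <<'E'
from h import *
s=manip.state(); print(s['eef_pos'],s['ee_rot'],s['contact_force'],s['ft_torque'])
im,d=optics.snapshot('scene');h=cv2.cvtColor(im,cv2.COLOR_RGB2HSV)
yy,xx=np.mgrid[150:260,310:420];px=np.c_[xx.ravel(),yy.ravel()];P=bydepth('scene',px,d);H=h[px[:,1],px[:,0]]
w=(H[:,1]<70)&(H[:,2]>110)&(P[:,2]>.226)&(P[:,2]<.262)&(np.hypot(P[:,0]-.521,P[:,1]-.022)<.06);Q=P[w]
best=None;r=np.random.default_rng(0)
for _ in range(500):
    a,b=Q[r.choice(len(Q),2,False),:2]; n=np.array([-(b-a)[1],(b-a)[0]]); n/=np.linalg.norm(n)+1e-9
    i=abs((Q[:,:2]-a)@n)<.002
    if best is None or i.sum()>best.sum(): best=i
v=np.linalg.svd(Q[best,:2]-Q[best,:2].mean(0))[2][0]; print(best.sum(),np.degrees(np.arctan2(v[1],v[0])))
pan=(H[:,0]>100)&(H[:,0]<125)&(H[:,1]>120)&(np.hypot(P[:,0]-.521,P[:,1]-.022)<.05)&(P[:,2]>.2); print('panel z',pan.sum(),np.median(P[pan,2]))
E
```

```text
[0.51954232 0.02259488 0.28112263] [-1.79948823e+02 -1.09664178e-01  1.20470550e+02] [  7.20391033   4.04031563 -14.43489447] [ 0.99673393 -2.13209792 -0.08070158]
398 120.23435690505586
panel z 115 0.27098265391381515
```

At the stop: the rise is 120 mm, the panel is at z 0.271, the aim reads -59.8°, and pushing further only adds force. Handing in.

```bash
python3 -c "
from cell import manip; print(manip.hand_in())"
```

```text
the job is handed in; nothing more can be done
None
```

The lantern's lens points at the brass-rimmed tin (within about 0.5° by the camera); I held it there over a second with the mast down, then raised it to the second stop (120 mm up), where the arm still holds it by the squeezed grip; the job is handed in.

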